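# Set up the blood-smear staining tray

### The arm

A 6-joint arm with a two-finger parallel gripper is mounted at the origin on a cart in front of the work surface, level with it; the furniture and walls round the work are solid. World frame = base frame: x ahead of the robot, y to its left, z up, the work surface at z = 0. Lengths are in mm, angles in rad, forces in N, time in s.
With the tool pointing down it reaches from about 350 to 775 mm from the base axis. Payload 5.5 kg.
Tool frame: the origin (TCP) lies at the very end of the fingers, on their centre line; the grasp point (between the pads) lies 19 mm behind it; z points along the fingers, y is the direction in which the jaws open and shut (so a half turn about z gives the same grasp; the last joint's range is limited). The gripper opens to 85 mm and grips with 20 to 120 N. Pads are 22 mm wide; open, the fingers measure 114 mm over their backs; the gripper's body (76 mm by 85 mm) begins 54 mm behind the grasp point. The pads swing forward as they close: fully open they stand 13 mm farther back than shut.
Start: joints at [-1.432, 0.313, 0.046, 1.304, 0, 1.431], TCP at [158.236, -552.841, 231.323] pointing down, gripper open.
Joint ranges: [-2.76, 2.76], [-0.86, 1.69], [-1.03, 1.26], [-2.2, 2.34], [-1.47, 1.5], [-3.14, 3.14]. Speed limits (rad/s): [2.57, 2.57, 3.14, 3.14, 3.14, 3.14].

### API

Orientations are given as a 3x3 rotation matrix whose columns are the frame's x, y, z axes.
In Python, from workcell import bot gives the robot as it stands.
- The arm moves only by the tool move_arm, never from a script. Its argument "plan" is one flat list of numbers, 7 for each row, row after row: the shift along the world's x, y, z in cm, then the turn, a rotation vector about the world's x, y, z in degrees, then the finger opening in cm, from 0 to 8.54. In form: [dx, dy, dz, rx, ry, rz, hand, dx, dy, dz, rx, ry, rz, hand, ...]. A call has exactly 5 rows; each row shifts and turns the pose as measured when the row begins; what a row does not reach is not made up. A row lasts 1/8 s, in which the tool goes at most 62.5 mm and 10.7 degrees, less where a joint would pass 70% of its speed; a pose out of reach is approached as far as the arm can. A call with a gripper value outside its range is refused whole. The fingers move at their own pace and stop on an object; "squeeze" is the grip in N (left out, the last holds). Time passes only in rows, so rows that do not move let the fingers close, or fill a call up. It gives the time, the measured TCP pose, the force and the opening at its end, in the units of the state.
- bot.sense(): the state, without advancing time (a new reading comes with each control period).
- bot.grab_frame(name): name is "scene" or "top" or "wrist"; returns the picture (384x512x3 uint8, red, green, blue); there is no depth.
- bot.calibration(name): a dict with "camera_matrix" (3x3 intrinsics, pixels), "k1" (the pictures are not rectified: a ray, as slopes to the right and down, at radius r is drawn at 1 + k1 r^2 times it, then the intrinsics apply), "pose" (4x4, takes a point from camera to world coordinates). Camera axes: x right, y down, z forward; pixel columns grow to the right and rows downward; lengths in mm; the calibration is good to about 2 mm. A picture is of the moment at which its call begins: read the wrist's pose just before it. calibration takes no time and is no camera call; for the wrist camera it gives the pose at the moment of the call.
- bot.sign_off(): hands the job in, once; it reports no verdict.
The state is a dict: "t": time; "joint_positions": joint angles; "qd": joint speeds; "effort": joint torques, N m; "tcp_pos": TCP position; "tool_rot": TCP orientation; "ft_force": force on the tool from outside, world axes, zero at the start; "wrist_torque": the same for the moment, N m; "gripper_width": finger opening in mm.
Only numpy, scipy, OpenCV 4.12 (cv2) and the standard library are available. Lean on these libraries where they do the work, as an engineer would, in place of code of your own. Each camera call takes 0.05 s, during which the arm holds its last target. There are 200 camera calls.

### The job

Set up the staining tray for fixing, staining and rinsing smears. First, while its cells are still empty so that nothing is jolted, lay the slotted drip plate in the front bay and press it down until both spring clips have snapped over its ends and it sits level on its ledges. Then stand the three vessels upright in the cells behind it in their order of use, left and right as the robot sees them: the large amber bottle in the left cell, the clear glass beaker in the right cell and the small round-shouldered amber bottle with the plain screw cap in the cell between them; leave the dropper bottle, the timer and the tally counter where they are and do not knock anything over.

Things in the scene. Friction and masses are not known exactly. Their poses are not given: they have to be found in the camera images.
- staining_tray: Pale grey plastic tray fixed to the bench, 172 (x) x 226 (y) mm, walls 22 high. Origin: centre of underside; x to the back, y left, z up. Front bay, centre x -37.5, y 0: drip plate rests on ledges 14 above the underside, long side along y, play 6.5 each way in x, 2.5 in y; sloped lead-ins. Back row: 3 square cells, 70 inside, floor at z 4, centres x 46, y +73 (left), 0, -73 (right). All mm.
- clip_left: Bent steel spring clip at the left end of the tray's front bay, 26 mm wide, 44 mm high. Origin: tray underside level, below the tip of its hook, 85.5 mm left of the bay's centre, axes as the tray's. The hook, 20 mm above the underside, overlaps the seated plate's end by 4.5 mm. It gives outwards as the plate is pressed past its sloping face.
- clip_right: Bent steel spring clip at the right end of the tray's front bay, 26 mm wide, 44 mm high. Origin: tray underside level, below the tip of its hook, 85.5 mm right of the bay's centre, axes as the tray's. Mirror of the left one. Pressing the plate past both takes about 5 to 15 N in all, over its last 20 mm; then they snap back over it.
- drip_plate: Slotted steel drip plate, 76 (x) x 180 (y) x 5 mm, 0.16 kg, lying flat. Origin: centre of its underside, z up. Across its middle stands a lifting rib, 50 mm long in x, 12 mm thick in y, top 31 mm above the underside: grasp it there, closing along the plate's y. The same when turned half round.
- methanol_bottle: Large amber bottle with black screw cap, 54 mm in diameter, 95 mm high, straight-sided up to about 65 mm, 0.08 to 0.15 kg. Origin: centre of its underside, z up.
- giemsa_bottle: Small amber bottle with round shoulders and a black screw cap, 39 mm in diameter, 77 mm high, straight-sided up to about 52 mm, about 0.06 kg. Origin: centre of its underside, z up.
- beaker_100: Clear glass beaker, empty, about 49 mm in outer diameter, 54 mm at the rim, which begins 60 mm up and has a small spout, 68 mm high, 0.055 kg. Origin: centre of its underside, z up.
- immersion_oil: Bystander: slim amber dropper bottle with a black rubber teat, 25 mm in diameter, 78 mm high. Origin: centre of its underside. To be left where it is.
- timer: Bystander: white countdown timer lying flat, 62 x 66 x 18 mm. Origin: centre of its underside. To be left where it is.
- tally_counter: Bystander: grey round hand tally counter, 45 x 60 x 25 mm. Origin: centre of its underside. To be left where it is.

How it is judged:
By the outcome, as a careful person would: the job done as asked, in the order asked, and still so for the second after the job is handed in, with the robot touching nothing.
It also fails if it takes over 120 s, if anything falls off the work surface, if the arm or the gripper's body presses on something with over 40 N, if the wrist force passes 120 N, or if a joint passes its speed limit or range.

## Working session

There is one attempt and no reset: what is moved stays moved. The work goes in short steps, Python scripts to look and compute and a tool call to move; the robot and the scene stay as the last step left them, time stands still between calls to the robot, and variables do not carry over. Pictures are saved under pics/ and viewed, about 12 in all and at most 16, crops included, and the job is handed in when it is done.

Besides the shell and the picture viewer there is one more tool, called as name(argument=value, ...), one argument or row to a line, values as JSON. move_arm: Moves the arm, as the interface text tells. Its arguments: {"type":"object","properties":{"plan":{"type":"array","items":{"type":"number"}},"squeeze":{"type":"number"}},"required":["plan"]}

```bash
ls; mkdir -p pics; cat > h.py <<'E'
import cv2, numpy as np
from workcell import bot
def grab(n,f=None):
    c=bot.calibration(n); im=bot.grab_frame(n)
    if f: cv2.imwrite('pics/'+f,cv2.cvtColor(im,cv2.COLOR_RGB2BGR))
    return im,c
def ray(c,u,v):
    K=np.array(c['camera_matrix']);T=np.array(c['pose'])
    d=np.array([(u-K[0,2])/K[0,0],(v-K[1,2])/K[1,1]]);p=d.copy()
    for _ in range(20): p=d/(1+c['k1']*(p@p))
    return T[:3,3],T[:3,:3]@np.array([p[0],p[1],1])
def onz(c,u,v,z):
    o,d=ray(c,u,v); return (o+d*(z-o[2])/d[2])[:2].round(1)
def proj(c,P):
    K=np.array(c['camera_matrix']);T=np.array(c['pose'])
    q=T[:3,:3].T@(np.array(P,float)-T[:3,3]);s=q[:2]/q[2];s=s*(1+c['k1']*(s@s))
    return np.array([K[0,0]*s[0]+K[0,2],K[1,1]*s[1]+K[1,2]]).round(1)
E
python3 - <<'E'
from h import *
for n in ('scene','top'):
    im,c=grab(n,n+'1.png'); print(n,np.array(c['camera_matrix']).round(1).tolist(),c['k1'],np.array(c['pose']).round(3).tolist())
s=bot.sense();print(s['t'],s['tcp_pos'],np.array(s['tool_rot']).round(3).tolist(),s['gripper_width'])
E
```

```text
pics
scene [[404.1, 0.0, 256.5], [0.0, 404.1, 191.4], [0.0, 0.0, 1.0]] -0.14388635852130618 [[-0.751, -0.467, 0.467, -136.729], [-0.66, 0.51, -0.551, 639.398], [0.019, -0.722, -0.692, 958.684], [0.0, 0.0, 0.0, 1.0]]
top [[365.4, 0.0, 258.7], [0.0, 365.4, 191.2], [0.0, 0.0, 1.0]] -0.026134550516977287 [[-0.003, -0.994, 0.11, 362.951], [-1.0, 0.003, -0.006, -71.581], [0.006, -0.11, -0.994, 1222.594], [0.0, 0.0, 0.0, 1.0]]
0.1 [ 158.16822244 -552.37528213  230.51365136] [[0.961, 0.275, -0.0], [0.275, -0.961, 0.002], [0.0, -0.002, -1.0]] 85.36731886826331
```

View pics/top1.png

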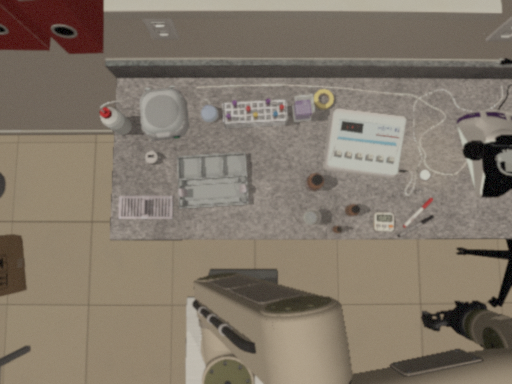

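View pics/scene1.png

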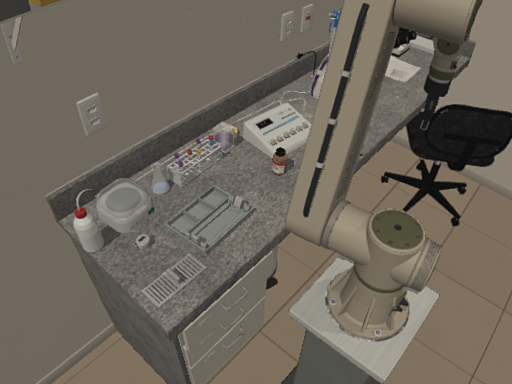

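The top view shows the plate at about (146,207), the tray at (214,180), the large bottle at (315,182), the beaker at (311,216), the small bottle at (353,210), the dropper bottle at (337,229) and the timer at (384,221). The tally counter is probably at (151,157). The scene view agrees for the plate, tray and large bottle. Next I enlarge the top view.

```bash
python3 - <<'E'
from h import *
ims=np.mean([bot.grab_frame('top').astype(float) for _ in range(4)],0).astype(np.uint8)
im=cv2.cvtColor(ims,cv2.COLOR_RGB2BGR); cv2.imwrite('pics/topavg.png',im)
a=cv2.resize(im[140:245,110:260],None,fx=5,fy=5,interpolation=cv2.INTER_CUBIC)
cv2.imwrite('pics/a.png',a)
b=cv2.resize(im[165:245,285:405],None,fx=6,fy=6,interpolation=cv2.INTER_CUBIC)
cv2.imwrite('pics/b.png',b)
c=bot.calibration('top')
for n,p,z in (('plate',(146,207),5),('tray',(214,180),22),('big',(315,182),90),('beak',(311,216),60),('small',(353,210),70),('timer',(384,221),18)): print(n,onz(c,*p,z))
E
```

```text
plate [445.5 297.3]
tray [533.5  69. ]
big [ 516.7 -255.2]
beak [ 411.7 -245.1]
small [ 429.7 -377.2]
timer [ 396.  -492.9]
```

View pics/a.png

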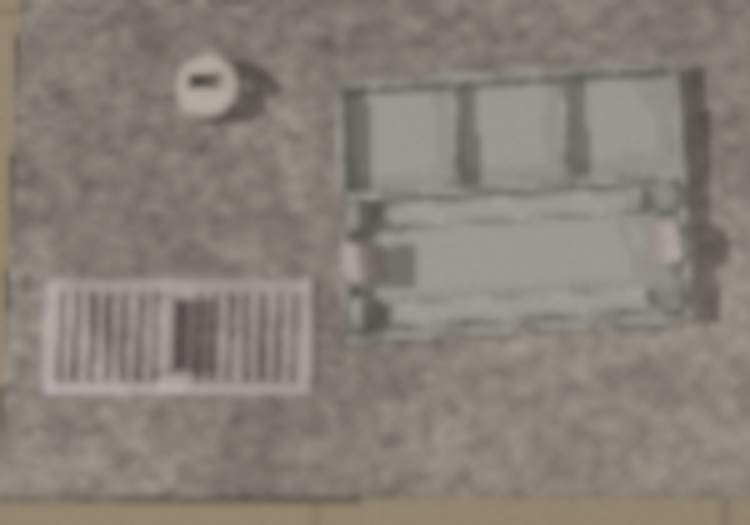

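View pics/b.png

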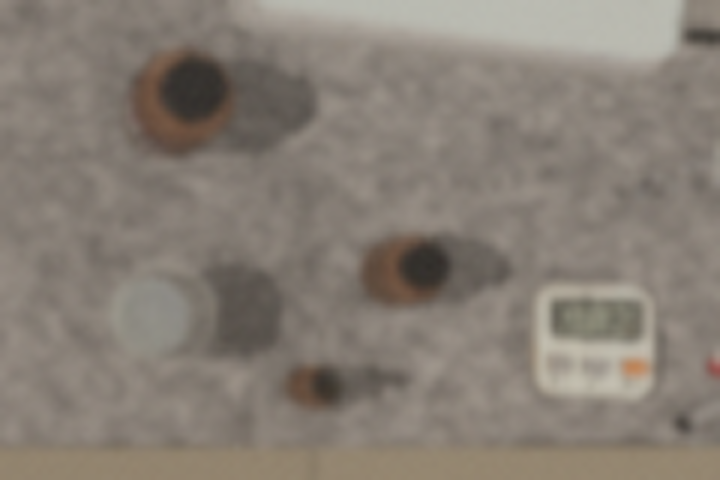

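```bash
python3 - <<'E'
from h import *
c=bot.calibration('top')
A=lambda x,y:((x+.5)/5-.5+110,(y+.5)/5-.5+140)
B=lambda x,y:((x+.5)/6-.5+285,(y+.5)/6-.5+165)
for n,L,z in (('tray',[(340,88),(684,68),(694,318),(348,338)],22),('plate',[(44,283),(312,279),(313,390),(44,393)],5),('tally',[(208,88)],20)):
    P=np.array([onz(c,*A(*p),z) for p in L]); print(n,P.tolist(),P.mean(0).round(1),
      [np.degrees(np.arctan2(*(P[i]-P[j]))).round(1) for i,j in ((0,1),(3,2)) if len(P)>1])
for n,p,z in (('bigcap',(194,88),95),('bigbody',(180,103),50),('smallcap',(424,266),77),('beakbase',(170,318),20),('oilteat',(326,386),78),('timer',(594,340),18)): print(n,onz(c,*B(*p),z))
im,c=grab('wrist','w1.png');print(c['camera_matrix'],c['k1'],np.array(c['pose']).round(2).tolist())
E
```

```text
tray [[610.7, 191.5], [623.7, -38.4], [456.0, -45.1], [443.5, 182.6]] [533.5  72.6] [np.float64(-3.2), np.float64(-3.1)]
plate [[482.0, 391.3], [484.2, 211.2], [410.0, 208.9], [408.4, 388.5]] [446.2 300. ] [np.float64(-0.7), np.float64(-0.5)]
tally [[611.5, 280.5]] [611.5 280.5] []
bigcap [ 524.7 -260.5]
bigbody [ 523.  -260.3]
smallcap [ 432.7 -382.6]
beakbase [ 408.1 -257.3]
oilteat [ 370.3 -329.1]
timer [ 395.1 -491.5]
[[319.68446776   0.         253.85275276]
 [  0.         319.68446776 188.71611731]
 [  0.           0.           1.        ]] -0.08255239339642462 [[0.28, -0.93, -0.25, 220.92], [-0.96, -0.27, -0.07, -533.84], [-0.0, 0.26, -0.97, 373.71], [0.0, 0.0, 0.0, 1.0]]
```

move_arm(
  plan=[4.2,4.3,0,0,0,-1,8.5,4.2,4.3,0,0,0,-1,8.5,4.2,4.3,0,0,0,-1,8.5,4.2,4.3,0,0,0,-1,8.5,4.2,4.3,0,0,0,-1,8.5],
  squeeze=40,
)

```text
t: 0.98
tcp_pos: [370.4, -335.4, 230.5]
tool_rot: [[0.984, 0.178, 0.001], [0.178, -0.984, -0.002], [0.001, 0.002, -1.0]]
ft_force: [0.2, -1.0, -0.0]
gripper_width: 84.8
```

move_arm(
  plan=[4.2,4.3,0,0,0,-1,8.5,4.2,4.3,0,0,0,-1,8.5,0,5.5,0,0,0,-1,8.5,0,5.5,0,0,0,-1,8.5,0,5.5,0,0,0,-1,8.5],
)

```text
t: 1.6
tcp_pos: [459.7, -76.5, 230.5]
tool_rot: [[0.996, 0.09, 0.004], [0.09, -0.996, -0.004], [0.004, 0.004, -1.0]]
ft_force: [0.9, -0.4, -0.4]
gripper_width: 84.8
```

move_arm(
  plan=[0,5.5,0,0,0,-1,8.5,0,5.5,0,0,0,-1,8.5,0,5.5,0,0,0,-1,8.5,0,5.5,0,0,0,-1,8.5,0,5.5,0,0,0,-1,8.5],
)

```text
t: 2.22
tcp_pos: [464.1, 140.4, 231.5]
tool_rot: [[0.995, 0.097, 0.001], [0.097, -0.994, 0.051], [0.006, -0.051, -0.999]]
ft_force: [0.6, 0.4, -0.3]
gripper_width: 84.9
```

```bash
cat >> h.py <<'E'
from scipy.spatial.transform import Rotation as Ro
def need(p,yaw):
    s=bot.sense();a=np.radians(yaw);c_,s_=np.cos(a),np.sin(a)
    R=np.array([[c_,s_,0],[s_,-c_,0],[0,0,-1]])
    rv=Ro.from_matrix(R@np.array(s['tool_rot']).T).as_rotvec(degrees=True)
    print('t',round(s['t'],2),'tcp',np.round(s['tcp_pos'],1),'d cm',((np.array(p)-s['tcp_pos'])/10).round(2),'rv',rv.round(2),'w',round(s['gripper_width'],1),'F',np.round(s['ft_force'],1))
E
python3 - <<'E'
from h import *
grab('wrist'); im,c=grab('wrist','w2.png'); np.save('w2.npy',np.array(c['pose']))
need((446,300,230),0.6)
E
```

```text
t 2.33 tcp [464.5 140.2 231.3] d cm [-1.85 15.98 -0.13] rv [-2.94  0.17 -4.94] w 85.0 F [-0.5  0.4  0.3]
```

View pics/w2.png

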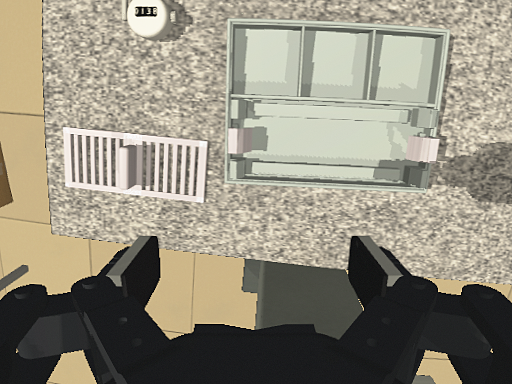

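The wrist view shows the whole plate, with corners at (65,128), (208,141), (203,203) and (67,188). The tray corners are at (229,19), (449,31), (430,189) and (226,183).

```bash
python3 - <<'E'
from h import *
c=bot.calibration('wrist'); print(np.abs(np.array(c['pose'])-np.load('w2.npy')).max())
for n,L,z in (('tray',[(228,19),(449,32),(430,189),(226,183)],22),('plate',[(64.5,128),(208,141),(203,203),(67,188)],5),('rib',[(123,145),(131,145.5),(130,189),(120,188)],31)):
    P=np.array([onz(c,*p,z) for p in L]); print(n,P.tolist(),P.mean(0).round(1),
      [np.degrees(np.arctan2(*(P[i]-P[j]))).round(1) for i,j in ((0,1),(3,2)) if len(P)>1])
E
```

```text
1.394903093348546
tray [[612.8, 193.0], [625.3, -35.5], [458.2, -50.5], [439.5, 181.2]] [534.  72.] [np.float64(-3.1), np.float64(-4.6)]
plate [[482.2, 385.6], [483.0, 208.0], [407.0, 209.4], [406.5, 385.8]] [444.7 297.2] [np.float64(-0.3), np.float64(-0.2)]
rib [[472.6, 298.5], [472.9, 289.2], [422.6, 290.3], [422.5, 302.3]] [447.6 295.1] [np.float64(-1.8), np.float64(-0.5)]
```

move_arm(
  plan=[-0.3,4,0,-1,0,-1,8.5,-0.4,4,0,-1,0,-1,8.5,-0.4,4,0,-1,0,-1,8.5,-0.7,3.5,0,0,0,-1,8.5,0,0,0,0,0,-1,8.5],
)

```text
t: 2.95
tcp_pos: [463.2, 184.3, 231.1]
tool_rot: [[0.987, 0.162, -0.017], [0.163, -0.983, 0.089], [-0.003, -0.09, -0.996]]
ft_force: [0.3, 0.0, 0.5]
gripper_width: 84.8
```

```bash
python3 - <<'E'
from h import *
need((446,300,230),0.6);im,c=grab('wrist','w3.png');need((446,300,230),0.6)
E
```

```text
t 2.95 tcp [463.2 184.3 231.1] d cm [-1.72 11.57 -0.11] rv [-5.14 -0.6  -8.75] w 84.8 F [0.3 0.  0.5]
t 3.0 tcp [463.4 183.4 231.1] d cm [-1.74 11.66 -0.11] rv [-5.11 -0.59 -8.66] w 84.9 F [-0.1 -0.2  0.6]
```

View pics/w3.png

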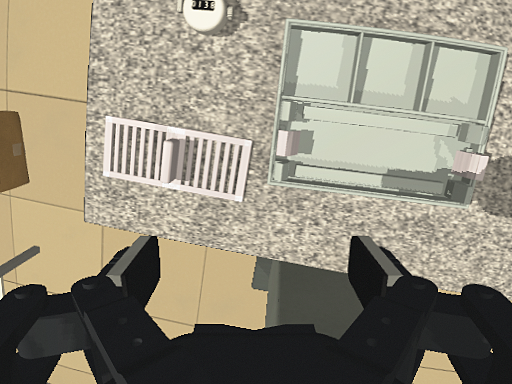

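The plate is now seen from the left, but the arm stopped short and tilted. A joint may be at its limit, so I check the joint angles.

```bash
python3 - <<'E'
from h import *
s=bot.sense(); print(np.round(s['joint_positions'],3),np.round(s['qd'],3),np.round(s['effort'],1))
E
```

```text
[ 0.161  0.158 -0.159  1.257  0.09   3.141] [-0.006 -0.003 -0.     0.    -0.006 -0.   ] [  0.9 -38.9  29.8   0.    0.5  -0. ]
```

move_arm(
  plan=[-0.1,0.8,0,0,0,10,8.5,-0.1,0.8,0,0,0,10,8.5,-0.1,0.8,0,0,0,10,8.5,-0.1,0.8,0,0,0,10,8.5,-0.1,0.8,0,0,0,10,8.5],
)

```text
t: 3.62
tcp_pos: [458.5, 221.4, 231.4]
tool_rot: [[0.492, 0.867, -0.078], [0.871, -0.49, 0.041], [-0.002, -0.089, -0.996]]
ft_force: [0.5, 0.8, -0.4]
gripper_width: 84.5
```

move_arm(
  plan=[-0.1,0.8,0,0,0,10,8.5,-0.1,0.8,0,0,0,10,8.5,-0.1,0.8,0,0,0,10,8.5,-0.1,0.8,0,0,0,10,8.5,-0.1,0.8,0,0,0,10,8.5],
)

```text
t: 4.25
tcp_pos: [454.3, 260.1, 231.5]
tool_rot: [[-0.374, 0.924, -0.081], [0.927, 0.372, -0.036], [-0.003, -0.089, -0.996]]
ft_force: [-0.3, 0.7, 0.6]
gripper_width: 84.9
```

move_arm(
  plan=[-0.1,0.8,0,0,0,10,8.5,-0.1,0.8,0,0,0,10,8.5,-0.1,0.8,0,0,0,10,8.5,-0.1,0.8,0,0,0,10,8.5,-0.1,0.8,0,0,0,10,8.5],
)

```text
t: 4.88
tcp_pos: [450.1, 299.1, 231.4]
tool_rot: [[-0.958, 0.285, -0.022], [0.285, 0.954, -0.087], [-0.004, -0.089, -0.996]]
ft_force: [0.8, 0.8, -0.5]
gripper_width: 85.5
```

```bash
python3 - <<'E'
from h import *
need((446,296,230),180.4)
E
```

```text
t 4.88 tcp [450.1 299.1 231.4] d cm [-0.41 -0.31 -0.14] rv [ 5.12 -0.51 16.98] w 85.5 F [ 0.8  0.8 -0.5]
```

move_arm(
  plan=[-0.1,-0.1,0,2,0,6,8.5,-0.1,-0.1,0,2,0,6,8.5,-0.1,-0.1,0,1,0,5,8.5,0,0,0,0,0,0,8.5,0,0,0,0,0,0,8.5],
)

```text
t: 5.5
tcp_pos: [447.3, 294.9, 231.4]
tool_rot: [[-1.0, -0.014, -0.009], [-0.014, 1.0, -0.002], [0.009, -0.002, -1.0]]
ft_force: [0.1, 0.5, 0.3]
gripper_width: 85.2
```

```bash
python3 - <<'E'
from h import *
im,c=grab('wrist','w4.png'); need((446,296,230),180.4)
E
```

```text
t 5.55 tcp [447.3 294.9 231.4] d cm [-0.13  0.11 -0.14] rv [ 0.11 -0.51 -0.45] w 85.2 F [ 0.  -0.7  0.2]
```

View pics/w4.png

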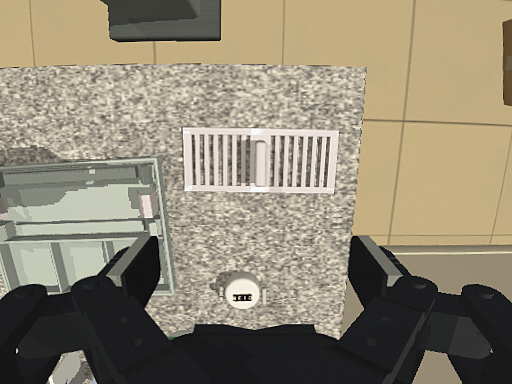

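The plate now lies straight in view, with corners at (182,128), (338,130), (335,194) and (184,192). The rib top is around (261,164).

```bash
python3 - <<'E'
from h import *
c=bot.calibration('wrist')
for n,L,z in (('plate',[(182,128),(338.5,130),(335,194.5),(184,192.5)],5),('rib',[(255.5,141),(267.5,141),(267,187),(255.5,187)],31),('tally',[(242,297)],25),('trayfl',[(157.5,158)],22),('traybl',[(174,292)],22)):
    P=np.array([onz(c,*p,z) for p in L]); print(n,P.tolist(),P.mean(0).round(1),
      [np.degrees(np.arctan2(*(P[i]-P[j]))).round(1) for i,j in ((1,0),(2,3)) if len(P)>1])
E
```

```text
plate [[408.4, 212.4], [407.7, 392.1], [484.6, 393.9], [485.1, 212.0]] [446.4 302.6] [np.float64(-0.2), np.float64(-0.2)]
rib [[419.5, 296.8], [419.3, 309.7], [470.1, 310.4], [470.3, 297.7]] [444.8 303.6] [np.float64(-0.9), np.float64(-0.9)]
tally [[614.0, 283.3]] [614.  283.3] []
trayfl [[440.8, 187.3]] [440.8 187.3] []
traybl [[611.0, 197.2]] [611.  197.2] []
```

move_arm(
  plan=[-0.1,0.5,-2,0,-0.5,-0.5,4.5,0,0,-5,0,0,0,4.5,0,0,-5,0,0,0,4.5,0,0,-5,0,0,0,4.5,0,0,-1.5,0,0,0,4.5],
)

```text
t: 6.18
tcp_pos: [448.4, 301.4, 43.6]
tool_rot: [[-1.0, -0.001, 0.007], [-0.001, 1.0, 0.0], [-0.007, 0.0, -1.0]]
ft_force: [-0.6, 0.4, -0.1]
gripper_width: 44.8
```

```bash
python3 - <<'E'
from h import *
need((446,300,9),180.4)
E
```

```text
t 6.17 tcp [448.4 301.4  43.6] d cm [-0.24 -0.14 -3.46] rv [-0.02  0.39  0.32] w 44.8 F [-0.6  0.4 -0.1]
```

move_arm(
  plan=[-0.2,-0.1,-2,0,0.4,0.4,4.5,0,0,-1.4,0,0,0,4.5,0,0,0,0,0,0,3,0,0,0,0,0,0,2,0,0,0,0,0,0,0],
  squeeze=60,
)

```text
t: 6.8
tcp_pos: [446.7, 300.9, 8.0]
tool_rot: [[-1.0, -0.006, -0.001], [-0.006, 1.0, -0.001], [0.001, -0.001, -1.0]]
ft_force: [-0.0, -0.1, -1.3]
gripper_width: 10.8
```

move_arm(
  plan=[0,0,0,0,0,0,0,0,0,0,0,0,0,0,0,0,0,0,0,0,0,0,0,0,0,0,0,0,0,0,0,0,0,0,0],
  squeeze=60,
)

```text
t: 7.42
tcp_pos: [447.1, 301.1, 8.9]
tool_rot: [[-1.0, -0.006, 0.0], [-0.006, 1.0, 0.0], [-0.0, 0.0, -1.0]]
ft_force: [1.1, 0.7, -2.5]
gripper_width: 10.9
```

```bash
python3 - <<'E'
from h import *
im,c=grab('wrist','w5.png');need((446,300,9),180.4)
E
```

```text
t 7.47 tcp [447.1 301.2   8.9] d cm [-0.11 -0.12  0.01] rv [-0.    0.02  0.04] w 10.5 F [ 0.1 -0.4 -0.7]
```

View pics/w5.png

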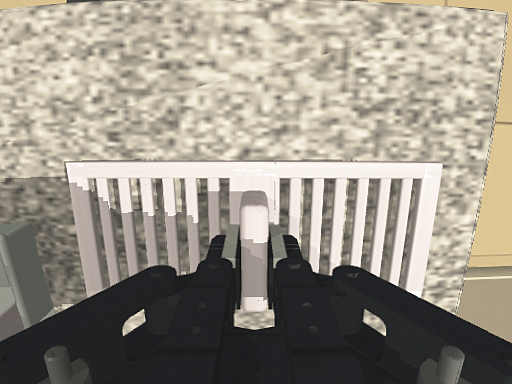

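The rib is gripped and the front edge of the plate runs (66,162) to (441,163). I work out the plate's offset in the tool and the camera bias.

```bash
python3 - <<'E'
from h import *
c=bot.calibration('wrist'); T=np.array(c['pose']); s=bot.sense()
a,b=onz(c,66,162,5),onz(c,441.5,162.5,5);print(a,b,(a+b)/2, onz(c,253,162,5))
R=np.array(s['tool_rot']);print('cam in tool',(R.T@(T[:3,3]-s['tcp_pos'])).round(1),(R.T@T[:3,:3]).round(3).tolist())
E
```

```text
[408.9 211.9] [407.8 391.8] [408.35 301.85] [408.6 301.5]
cam in tool [  64.9    1.  -142.7] [[0.001, -0.966, -0.258], [1.0, 0.001, -0.0], [0.0, -0.258, 0.966]]
```

move_arm(
  plan=[0,0,1,0,0,0,0,0,0,3,0,0,0,0,0,0,5,0,0,0,0,0,0,2,0,0,0,0,0,0,0,0,0,0,0],
)

```text
t: 8.1
tcp_pos: [446.5, 300.8, 124.0]
tool_rot: [[-1.0, -0.006, 0.0], [-0.006, 1.0, 0.0], [-0.0, 0.0, -1.0]]
ft_force: [-0.0, 0.6, -2.0]
gripper_width: 10.8
```

move_arm(
  plan=[1,-1,1.5,0,0,0,0,2,-4,1.5,0,0,1,0,2,-4,1.5,0,0,1,0,2,-4,1,0,0,1,0,2,-4,0,0,0,0,0],
)

```text
t: 8.72
tcp_pos: [534.8, 128.2, 176.1]
tool_rot: [[-0.998, -0.068, -0.005], [-0.068, 0.998, -0.001], [0.005, -0.001, -1.0]]
ft_force: [0.5, 0.6, -1.5]
gripper_width: 10.9
```

move_arm(
  plan=[1,-3,0,0,0,0,0,1,-2,0,0,0,0,0,0.5,-0.5,0,0,0,0,0,0,0,0,0,0,0,0,0,0,0,0,0,0,0],
)

```text
t: 9.35
tcp_pos: [559.1, 69.4, 171.3]
tool_rot: [[-0.998, -0.063, -0.012], [-0.063, 0.998, -0.001], [0.012, -0.0, -1.0]]
ft_force: [-0.7, -0.1, -2.2]
gripper_width: 10.8
```

```bash
python3 - <<'E'
from h import *
im,c=grab('wrist','w6.png');need((560,74,180),183.2)
E
```

```text
t 9.4 tcp [559.   69.5 171.3] d cm [0.1  0.45 0.87] rv [ 0.05 -0.69 -0.45] w 10.5 F [ 0.2 -0.4 -1.5]
```

View pics/w6.png

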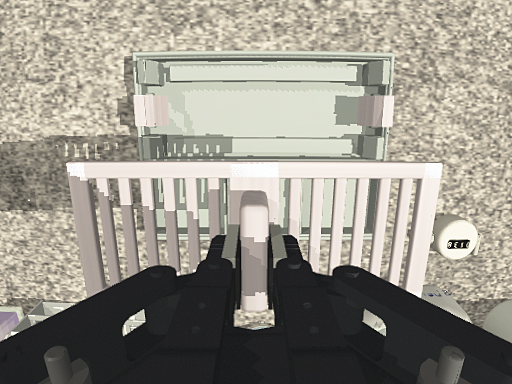

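The bay, both clips (near (150,110) and (377,110)) and the front wall are clear. I enlarge this view for exact readings.

```bash
python3 - <<'E'
import cv2
im=cv2.imread('pics/w6.png')[45:165,120:400]
im=cv2.resize(im,None,fx=2.8,fy=2.8,interpolation=cv2.INTER_CUBIC);cv2.imwrite('pics/w6c.png',im)
E
```

```text
(no output)
```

View pics/w6c.png

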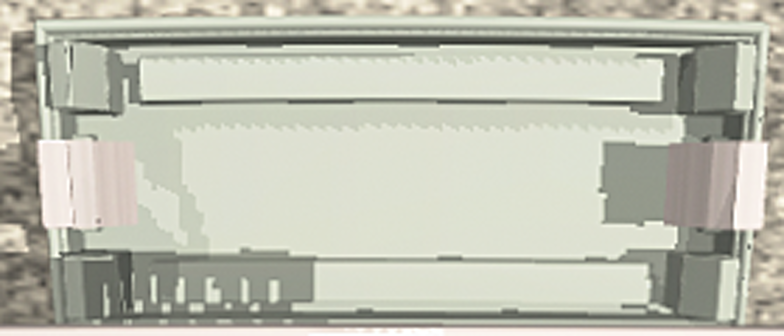

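```bash
python3 - <<'E'
from h import *
c=bot.calibration('wrist')
A=lambda x,y:((x+.5)/2.8-.5+120,(y+.5)/2.8-.5+45)
r,l=onz(c,*A(136,183.5),20),onz(c,*A(666.5,185),20);print('tips',r,l,(r+l)/2,np.linalg.norm(l-r),np.degrees(np.arctan2(*(r-l)))) 
a,b=onz(c,*A(37,24),22),onz(c,*A(768,29),22);print('front',a,b,(a+b)/2,np.linalg.norm(b-a),np.degrees(np.arctan2(*(a-b))))
p,q=onz(c,67,164,0),0
s=bot.sense();z=s['tcp_pos'][2]-4
p,q=onz(c,67,163,z),onz(c,441,163,z);print('plate',p,q,(p+q)/2,s['tcp_pos'])
E
```

```text
tips [502.7 -10.9] [491.9 160.5] [497.3  74.8] 171.73991964595768 176.39453076941476
front [455.1 -42.4] [441.3 186.3] [448.2   71.95] 229.11597499956218 176.54689893841916
plate [526.5 -21.7] [514.9 157.8] [520.7   68.05] [559.04472272  69.50183993 171.31138695]
```

move_arm(
  plan=[-2,0.1,0,0,-0.7,0,0,-2,0.1,-1.5,0,0,0,0,-1.5,0.1,-2.5,0,0,0,0,-0.6,0.1,-2.5,0,0,0,0,0,0,0,0,0,0,0],
)

```text
t: 10.02
tcp_pos: [494.9, 78.1, 105.9]
tool_rot: [[-0.997, -0.071, 0.003], [-0.071, 0.997, -0.0], [-0.003, -0.0, -1.0]]
ft_force: [-1.1, 0.4, -1.4]
gripper_width: 10.9
```

```bash
python3 - <<'E'
from h import *
need((497.5,73.5,70),183.5)
E
```

```text
t 10.03 tcp [494.9  78.1 105.9] d cm [ 0.26 -0.46 -3.59] rv [ 0.01  0.16 -0.56] w 10.9 F [-1.1  0.4 -1.4]
```

move_arm(
  plan=[0.26,-0.46,-1.5,0,0.2,-0.5,0,0,0,-1,0,0,0,0,0,0,-0.5,0,0,0,0,0,0,0,0,0,0,0,0,0,0,0,0,0,0],
)

```text
t: 10.65
tcp_pos: [500.8, 73.6, 76.4]
tool_rot: [[-0.998, -0.062, 0.004], [-0.062, 0.998, -0.0], [-0.004, -0.0, -1.0]]
ft_force: [-0.2, -0.4, -2.0]
gripper_width: 10.7
```

```bash
python3 - <<'E'
from h import *
im,c=grab('wrist','w7.png')
need((497.5,73.5,70),183.5)
E
```

```text
t 10.7 tcp [500.8  73.5  76.4] d cm [-0.33 -0.   -0.64] rv [ 0.01  0.22 -0.07] w 10.8 F [-0.5 -0.5 -0.8]
```

View pics/w7.png

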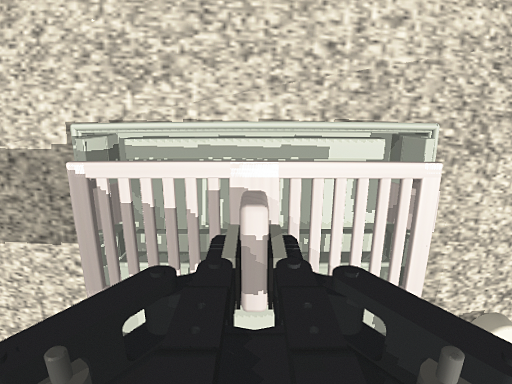

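The plate ends (67 and 442) and the tray front corners (68 and 440) share the same mid column, 254, so y is aligned. I check x next.

```bash
python3 - <<'E'
from h import *
c=bot.calibration('wrist')
a,b=onz(c,68,124.5,22),onz(c,440.5,123.5,22);m=(a+b)/2;print(a,b,m,np.degrees(np.arctan2(*(a-b))))
print('bay',m+48.5*np.array([.998,.061]))
p,q=onz(c,67,163,72.4),onz(c,442,163,72.4);m=(p+q)/2;print(p,q,'plate',m+38*np.array([.998,.061]),np.degrees(np.arctan2(*(p-q))))
E
```

```text
[454.7 -44.9] [439.3 187.4] [447.    71.25] 176.20720706231856
bay [495.403   74.2085]
[468.1 -17.3] [456.7 162. ] plate [500.324  74.668] 176.36199739088568
```

move_arm(
  plan=[-0.33,0,-0.6,0,0.2,0,0,0,0,0,0,0,0,0,0,0,0,0,0,0,0,0,0,0,0,0,0,0,0,0,0,0,0,0,0],
  squeeze=110,
)

```text
t: 11.32
tcp_pos: [497.6, 73.5, 70.7]
tool_rot: [[-0.998, -0.062, 0.001], [-0.062, 0.998, -0.0], [-0.001, -0.0, -1.0]]
ft_force: [0.3, -0.2, -1.3]
gripper_width: 9.6
```

```bash
python3 - <<'E'
from h import *
need((497.5,73.5,50),183.5)
E
```

```text
t 11.32 tcp [497.6  73.5  70.7] d cm [-0.01 -0.   -2.07] rv [ 0.01  0.07 -0.07] w 9.6 F [ 0.3 -0.2 -1.3]
```

move_arm(
  plan=[-0.08,0,-1,0,0,0,0,0,0,-0.8,0,0,0,0,0,0,-0.5,0,0,0,0,0,0,-0.5,0,0,0,0,0,0,0,0,0,0,0],
)

```text
t: 11.95
tcp_pos: [496.3, 73.6, 40.1]
tool_rot: [[-0.998, -0.062, 0.0], [-0.062, 0.998, -0.0], [-0.0, -0.0, -1.0]]
ft_force: [-0.2, 0.7, -0.8]
gripper_width: 9.6
```

```bash
python3 - <<'E'
from h import *
need((496.8,73.5,23),183.5)
E
```

```text
t 11.95 tcp [496.3  73.6  40.1] d cm [ 0.05 -0.01 -1.71] rv [ 0.01  0.01 -0.07] w 9.6 F [-0.2  0.7 -0.8]
```

move_arm(
  plan=[0,0,-0.4,0,0,0,0,0,0,-0.4,0,0,0,0,0,0,-0.4,0,0,0,0,0,0,0,0,0,0,0,0,0,0,0,0,0,0],
)

```text
t: 12.58
tcp_pos: [498.9, 73.6, 30.3]
tool_rot: [[-0.998, -0.062, 0.006], [-0.062, 0.998, -0.0], [-0.006, -0.001, -1.0]]
ft_force: [0.3, -0.4, -0.6]
gripper_width: 9.5
```

```bash
python3 - <<'E'
from h import *
need((496.8,73.5,23),183.5)
E
```

```text
t 12.57 tcp [498.9  73.6  30.3] d cm [-0.21 -0.01 -0.73] rv [ 0.01  0.35 -0.08] w 9.5 F [ 0.3 -0.4 -0.6]
```

move_arm(
  plan=[-0.2,0,-0.4,0,0.3,0,0,0,0,-0.4,0,0,0,0,0,0,0,0,0,0,0,0,0,0,0,0,0,0,0,0,0,0,0,0,0],
)

```text
t: 13.2
tcp_pos: [497.5, 73.5, 22.2]
tool_rot: [[-0.998, -0.062, 0.002], [-0.062, 0.998, -0.0], [-0.002, -0.001, -1.0]]
ft_force: [-0.2, 0.7, -1.4]
gripper_width: 9.8
```

```bash
python3 - <<'E'
from h import *
need((496.8,73.5,23),183.5)
E
```

```text
t 13.2 tcp [497.5  73.5  22.2] d cm [-0.07 -0.    0.08] rv [ 0.03  0.1  -0.08] w 9.8 F [-0.2  0.7 -1.4]
```

```bash
python3 - <<'E'
from h import *
im,c=grab('wrist','w8.png'); need((496.8,73.5,23),183.5)
E
```

```text
t 13.25 tcp [497.5  73.5  22.2] d cm [-0.07 -0.    0.08] rv [ 0.03  0.1  -0.08] w 9.5 F [-0.2 -0.8 -1.5]
```

View pics/w8.png

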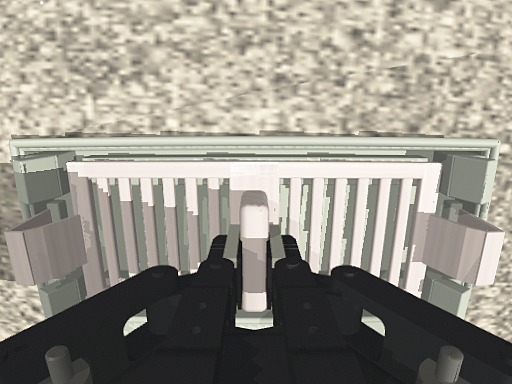

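The plate is in the bay and both hooks (tips near (85,250) and (424,250)) lie over its ends. I press further to confirm it sits on the ledges.

move_arm(
  plan=[0,0,-0.2,0,0,0,0,0,0,-0.2,0,0,0,0,0,0,-0.2,0,0,0,0,0,0,-0.2,0,0,0,0,0,0,-0.2,0,0,0,0],
)

```text
t: 13.88
tcp_pos: [497.8, 73.5, 21.7]
tool_rot: [[-0.998, -0.063, 0.006], [-0.063, 0.998, -0.001], [-0.006, -0.001, -1.0]]
ft_force: [-5.7, -0.8, 16.1]
gripper_width: 9.6
```

```bash
python3 - <<'E'
from h import *
need((496.8,73.5,23),183.5)
E
```

```text
t 13.88 tcp [497.8  73.5  21.7] d cm [-0.1  -0.    0.13] rv [ 0.06  0.33 -0.09] w 9.6 F [-5.7 -0.8 16.1]
```

move_arm(
  plan=[0,0,0.05,0,0,0,3.5,0,0,0,0,0,0,3.5,0,0,0,0,0,0,3.5,0,0,1,0,0,0,3.5,0,0,3,0,0,0,3.5],
)

```text
t: 14.5
tcp_pos: [496.7, 73.4, 62.2]
tool_rot: [[-0.998, -0.062, 0.003], [-0.062, 0.998, -0.001], [-0.003, -0.001, -1.0]]
ft_force: [0.0, -0.0, -0.1]
gripper_width: 35.3
```

move_arm(
  plan=[0.5,0,4,0,0,0,3.5,1,0,4,0,0,0,3.5,1.5,0,2,0,0,0,3.5,1,0,0,0,0,0,3.5,0,0,0,0,0,0,3.5],
)

```text
t: 15.12
tcp_pos: [538.2, 73.5, 168.7]
tool_rot: [[-0.998, -0.063, 0.006], [-0.063, 0.998, -0.001], [-0.006, -0.002, -1.0]]
ft_force: [-0.3, -0.7, -0.7]
gripper_width: 35.0
```

```bash
python3 - <<'E'
from h import *
im,c=grab('wrist','w9.png'); need((497,73.5,23),183.5)
cv2.imwrite('pics/w9c.png',cv2.resize(cv2.cvtColor(im,cv2.COLOR_RGB2BGR)[60:260,90:420],None,fx=2.4,fy=2.4,interpolation=cv2.INTER_CUBIC))
E
```

```text
t 15.18 tcp [537.7  73.5 168.6] d cm [ -4.07   0.   -14.56] rv [ 0.07  0.33 -0.09] w 35.1 F [ 0.   0.  -0.1]
```

View pics/w9c.png

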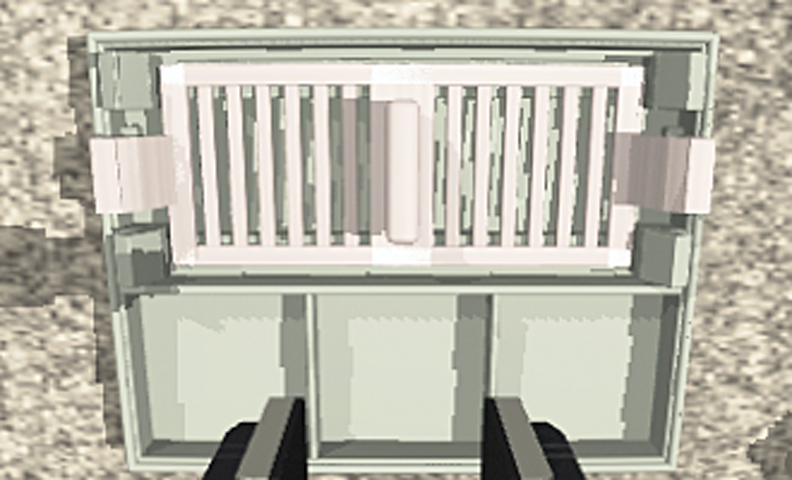

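Both clips hook over the plate ends, and the plate lies square and level in the bay. I compute the cell centres from this view and measure the vessels by colour in the top view.

```bash
python3 - <<'E'
from h import *
c=bot.calibration('wrist')
A=lambda x,y:((x+.5)/2.4-.5+90,(y+.5)/2.4-.5+60)
P=np.array([onz(c,*A(*p),22) for p in ((90,33),(718,33),(674,470),(133,470))]);print(P.tolist(),P.mean(0))
y=P[1]-P[0];x=(P[2]+P[3]-P[0]-P[1])/2;print(np.linalg.norm(x),np.linalg.norm(y),np.degrees(np.arctan2(-y[0],y[1])),np.degrees(np.arctan2(x[1],x[0])))
d=[onz(c,*A(*p),22) for p in ((311,293),(491,293),(313,460),(487,460))];print(d)
im=bot.grab_frame('top');ct=bot.calibration('top')
h=cv2.cvtColor(im,cv2.COLOR_RGB2HSV)[165:245,285:375]
dark=(h[...,2]<62).astype(np.uint8); 
n,l,st,ce=cv2.connectedComponentsWithStats(dark)
for i in range(1,n):
  if st[i,4]>8: print('dark',st[i].tolist(),(ce[i]+[285,165]).round(1),[onz(ct,*(ce[i]+[285,165]),z).tolist() for z in (95,77)])
E
```

```text
[[453.9, -42.0], [439.2, 186.1], [613.2, 197.0], [627.7, -30.0]] [533.5    77.775]
174.2765403030483 228.57318302898088 3.6873513565365927 3.7670564185568964
[array([546.3,  42.5]), array([541.9, 112.2]), array([617.6,  45.7]), array([612.9, 117.6])]
dark [27, 10, 10, 10, 74] [316.8 179.3] [[524.5, -260.1], [527.1, -263.1]]
dark [67, 41, 8, 7, 40] [355.4 208.9] [[431.6, -378.4], [432.7, -383.3]]
dark [53, 62, 3, 4, 10] [339.  228.8] [[370.5, -325.5], [370.6, -329.6]]
```

move_arm(
  plan=[0,-3,0,0,0,-8,8.5,-0.2,-5.5,0,0,0,-8,8.5,-0.2,-5.5,0,0,0,-8,8.5,-0.2,-5.5,0,0,0,-8,8.5,-0.2,-5.5,0,0,0,-8,8.5],
)

```text
t: 15.85
tcp_pos: [522.4, -177.3, 161.9]
tool_rot: [[-0.797, 0.604, -0.007], [0.604, 0.797, 0.003], [0.008, -0.002, -1.0]]
ft_force: [0.8, -0.2, 0.3]
gripper_width: 84.9
```

move_arm(
  plan=[-0.2,-4,0,0,0,-5,8.5,-0.2,-2,0,0,0,0,8.5,0,-1,0,0,0,0,8.5,0,0,0,0,0,0,8.5,0,0,0,0,0,0,8.5],
)

```text
t: 16.48
tcp_pos: [514.5, -248.7, 157.8]
tool_rot: [[-0.739, 0.673, -0.014], [0.673, 0.739, 0.01], [0.017, -0.002, -1.0]]
ft_force: [0.2, 0.3, -0.0]
gripper_width: 85.2
```

```bash
python3 - <<'E'
from h import *
im,c=grab('wrist','w10.png'); need((524.5,-260.5,180),135)
E
```

```text
t 16.52 tcp [ 514.5 -248.6  157.9] d cm [ 1.   -1.19  2.21] rv [-0.56 -0.77 -2.67] w 84.8 F [-1.  -0.2  0.4]
```

View pics/w10.png

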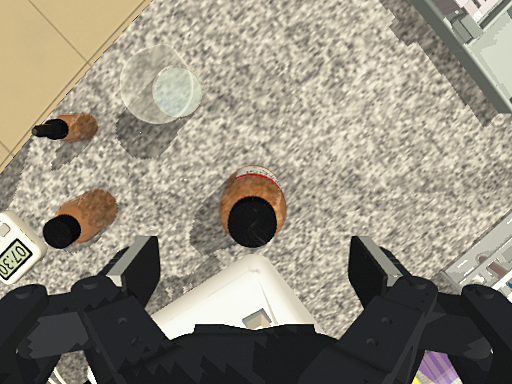

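The cap of the large bottle is at (252,222), with the analyzer corner just behind it at (257,256). The beaker rim is centred at (161,84) and its base at (177,92). The small bottle cap is at (62,231).

```bash
python3 - <<'E'
from h import *
c=bot.calibration('wrist');ct=bot.calibration('top')
print('big',onz(c,252,222,95),'beaker rim',onz(c,161,84,68),'base',onz(c,177.5,92,2),'small',onz(c,62,231,77),'oil',onz(c,38,130,78))
for z in (20,40,60,80): print(z,'analyzer w',onz(c,257,256,z),'t',onz(ct,329.5,171,z))
E
```

```text
big [ 523. -257.] beaker rim [ 410.8 -242.1] base [ 409.8 -246.4] small [ 434.6 -376.4] oil [ 372.7 -329. ]
20 analyzer w [ 571.7 -295.6] t [ 563.2 -315.8]
40 analyzer w [ 564.3 -289.2] t [ 559.8 -311.8]
60 analyzer w [ 557.  -282.7] t [ 556.5 -307.7]
80 analyzer w [ 549.7 -276.3] t [ 553.2 -303.6]
```

move_arm(
  plan=[0.9,-1,0,-0.6,-0.8,-2.5,8.5,0,0,0,0,0,0,8.5,0,0,-2,0,0,0,8.5,0,0,-2,0,0,0,8.5,0,0,0,0,0,0,8.5],
)

```text
t: 17.15
tcp_pos: [524.1, -253.3, 118.3]
tool_rot: [[-0.716, 0.698, 0.0], [0.698, 0.716, 0.0], [-0.0, 0.0, -1.0]]
ft_force: [0.0, 0.4, -0.3]
gripper_width: 84.9
```

```bash
python3 - <<'E'
from h import *
need((523.3,-258.7,27),135)
E
```

```text
t 17.15 tcp [ 524.1 -253.3  118.3] d cm [-0.08 -0.54 -9.13] rv [-0.01  0.03 -0.7 ] w 84.9 F [ 0.   0.4 -0.3]
```

move_arm(
  plan=[-0.1,-0.5,-1,0,0,-0.7,8.5,0,0,-2,0,0,0,8.5,0,0,-3,0,0,0,8.5,0,0,-2,0,0,0,8.5,0,0,-0.8,0,0,0,8.5],
)

```text
t: 17.77
tcp_pos: [525.1, -259.9, 31.3]
tool_rot: [[-0.707, 0.707, 0.006], [0.707, 0.707, -0.004], [-0.007, 0.002, -1.0]]
ft_force: [0.3, -0.3, -0.3]
gripper_width: 85.0
```

```bash
python3 - <<'E'
from h import *
need((523.3,-258.7,27),135)
E
```

```text
t 17.77 tcp [ 525.1 -259.9   31.3] d cm [-0.18  0.12 -0.43] rv [ 0.22  0.34 -0.01] w 85.0 F [ 0.3 -0.3 -0.3]
```

move_arm(
  plan=[-0.2,0.1,-0.4,0.2,0.3,0,8,0,0,0,0,0,0,6.5,0,0,0,0,0,0,5.5,0,0,0,0,0,0,4.5,0,0,0,0,0,0,4.5],
  squeeze=25,
)

```text
t: 18.4
tcp_pos: [524.3, -259.9, 29.4]
tool_rot: [[-0.707, 0.707, 0.003], [0.707, 0.707, -0.002], [-0.004, 0.001, -1.0]]
ft_force: [0.1, 0.1, -1.4]
gripper_width: 52.9
```

move_arm(
  plan=[0,0,0,0,0,0,4.5,0,0,0,0,0,0,4.5,0,0,0.5,0,0,0,4.5,0,0,1,0,0,0,4.5,0,0,0,0,0,0,4.5],
)

```text
t: 19.02
tcp_pos: [524.2, -259.8, 45.5]
tool_rot: [[-0.707, 0.707, 0.003], [0.707, 0.707, -0.002], [-0.003, 0.001, -1.0]]
ft_force: [0.2, -0.3, -0.9]
gripper_width: 52.7
```

```bash
python3 - <<'E'
from h import *
im,c=grab('wrist','w11.png');need((523.3,-258.7,27),135)
g=cv2.cvtColor(im,cv2.COLOR_RGB2GRAY);h=cv2.cvtColor(im,cv2.COLOR_RGB2HSV)
m=((h[...,0]<16)&(h[...,1]>110)&(h[...,2]>60)).astype(np.uint8)
n,l,st,ce=cv2.connectedComponentsWithStats(m)
for i in range(1,n):
  if st[i,4]>300: print(st[i].tolist(),ce[i].round(1))
E
```

```text
t 19.07 tcp [ 523.9 -259.6   45. ] d cm [-0.06  0.09 -1.8 ] rv [ 0.09  0.14 -0.01] w 52.8 F [-0.4 -0.4 -2.1]
[184, 187, 141, 133, 8851] [252.2 248.9]
[0, 218, 52, 82, 2559] [ 20.8 249.6]
```

move_arm(
  plan=[0,0,2.5,0,0,0,4.5,0,0,3,0,0,0,4.5,0,1,2,0,0,0,4.5,0,3,0,0,0,0,4.5,0.5,5,0,0,0,0,4.5],
)

```text
t: 19.7
tcp_pos: [528.6, -170.7, 121.7]
tool_rot: [[-0.703, 0.711, 0.003], [0.711, 0.703, -0.002], [-0.003, 0.001, -1.0]]
ft_force: [0.4, 1.2, -1.9]
gripper_width: 53.0
```

move_arm(
  plan=[0.5,5,0,0,0,0,4.5,0.5,5,0,0,0,0,4.5,0.5,5,0,0,0,0,4.5,1,5,0,0,0,0,4.5,1,4,0,0,0,0,4.5],
)

```text
t: 20.32
tcp_pos: [563.3, 76.7, 122.2]
tool_rot: [[-0.702, 0.713, 0.005], [0.713, 0.702, -0.002], [-0.005, 0.002, -1.0]]
ft_force: [0.1, 0.1, -1.2]
gripper_width: 52.9
```

```bash
python3 - <<'E'
from h import *
need((574.8,152.1,110),135)
E
```

```text
t 20.32 tcp [563.3  76.7 122.2] d cm [ 1.15  7.54 -1.22] rv [0.12 0.26 0.44] w 52.9 F [ 0.1  0.1 -1.2]
```

move_arm(
  plan=[0.6,3.5,0,0,0,0,4.5,0.3,2.2,0,0,0,0,4.5,0.2,1,0,0,0,0,4.5,0,0,-1,0,0,0,4.5,0,0,0,0,0,0,4.5],
)

```text
t: 20.95
tcp_pos: [573.9, 148.2, 110.6]
tool_rot: [[-0.705, 0.709, 0.003], [0.709, 0.705, -0.003], [-0.004, 0.001, -1.0]]
ft_force: [-0.1, 0.3, 0.1]
gripper_width: 52.8
```

```bash
python3 - <<'E'
from h import *
need((574.8,152.1,110),135)
E
```

```text
t 20.95 tcp [573.9 148.2 110.6] d cm [ 0.09  0.39 -0.06] rv [0.15 0.2  0.18] w 52.8 F [-0.1  0.3  0.1]
```

move_arm(
  plan=[0.1,0.4,-1,0.1,0.2,0.2,4.5,0,0,-1.5,0,0,0,4.5,0,0,-1.5,0,0,0,4.5,0,0,0,0,0,0,4.5,0,0,0,0,0,0,4.5],
)

```text
t: 21.58
tcp_pos: [574.2, 149.8, 66.6]
tool_rot: [[-0.705, 0.709, -0.003], [0.709, 0.705, -0.002], [0.001, -0.003, -1.0]]
ft_force: [0.7, -1.3, -0.4]
gripper_width: 52.7
```

```bash
python3 - <<'E'
from h import *
need((574.8,152.1,33.5),135)
E
```

```text
t 21.57 tcp [574.2 149.8  66.6] d cm [ 0.06  0.23 -3.31] rv [ 0.09 -0.15  0.18] w 52.7 F [ 0.7 -1.3 -0.4]
```

move_arm(
  plan=[0.1,0.2,-0.8,0,0,0,4.5,0,0.1,-1,0,0,0,4.5,0,0,-0.6,0,0,0,4.5,0,0,0,0,0,0,4.5,0,0,0,0,0,0,4.5],
)

```text
t: 22.2
tcp_pos: [575.8, 153.3, 41.7]
tool_rot: [[-0.705, 0.709, -0.001], [0.709, 0.705, -0.001], [-0.0, -0.002, -1.0]]
ft_force: [-0.0, 0.4, -1.8]
gripper_width: 52.8
```

```bash
python3 - <<'E'
from h import *
need((574.8,152.1,33.5),135)
E
```

```text
t 22.2 tcp [575.8 153.3  41.7] d cm [-0.1  -0.12 -0.82] rv [ 0.08 -0.07  0.15] w 52.8 F [-0.   0.4 -1.8]
```

move_arm(
  plan=[-0.1,-0.1,-0.3,0,0,0,4.5,0,0,-0.3,0,0,0,4.5,0,0,-0.15,0,0,0,4.5,0,0,-0.1,0,0,0,4.5,0,0,0,0,0,0,4.5],
)

```text
t: 22.82
tcp_pos: [575.1, 152.2, 33.2]
tool_rot: [[-0.705, 0.709, -0.0], [0.709, 0.705, -0.001], [-0.001, -0.001, -1.0]]
ft_force: [-0.7, -0.1, -1.5]
gripper_width: 52.6
```

```bash
python3 - <<'E'
from h import *
need((574.8,152.1,33),135)
E
```

```text
t 22.82 tcp [575.1 152.2  33.2] d cm [-0.03 -0.01 -0.02] rv [ 0.07 -0.01  0.16] w 52.6 F [-0.7 -0.1 -1.5]
```

move_arm(
  plan=[0,0,-0.1,0,0,0,4.5,0,0,0,0,0,0,5.8,0,0,0,0,0,0,7,0,0,0,0,0,0,8,0,0,0.5,0,0,0,8],
)

```text
t: 23.45
tcp_pos: [575.6, 152.3, 38.0]
tool_rot: [[-0.705, 0.709, 0.001], [0.709, 0.705, -0.001], [-0.001, -0.0, -1.0]]
ft_force: [-0.1, 0.3, -1.2]
gripper_width: 79.8
```

move_arm(
  plan=[0,0,2,0,0,0,8.2,0,0,4,0,0,0,8.2,0,0,4,0,0,0,8.2,0,0,3,0,0,0,8.2,0,0,0,0,0,0,8.2],
)

```text
t: 24.08
tcp_pos: [575.0, 152.2, 173.1]
tool_rot: [[-0.705, 0.709, 0.001], [0.709, 0.705, -0.001], [-0.002, 0.0, -1.0]]
ft_force: [0.5, -1.1, 0.5]
gripper_width: 81.9
```

```bash
python3 - <<'E'
from h import *
im,c=grab('wrist','w12.png');need((434,-379,150),135)
h=cv2.cvtColor(im,cv2.COLOR_RGB2HSV)
m=((h[...,0]<16)&(h[...,1]>110)&(h[...,2]>60)).astype(np.uint8)
n,l,st,ce=cv2.connectedComponentsWithStats(m)
for i in range(1,n):
  if st[i,4]>300: print(st[i].tolist(),ce[i].round(1))
for z in (0,50,95): print(proj(c,(575,152,z+4)))
E
```

```text
t 24.12 tcp [574.1 152.1 171.5] d cm [-14.01 -53.11  -2.15] rv [ 0.08 -0.06  0.17] w 82.0 F [-0.2 -0.3  0.6]
[222, 151, 66, 61, 1519] [253.6 173.7]
[252.8 171.3]
[252.6 183.6]
[252.4 199.2]
```

move_arm(
  plan=[-1.3,-5.2,0,0,0,0,8.5,-1.3,-5.2,0,0,0,0,8.5,-1.3,-5.2,0,0,0,0,8.5,-1.3,-5.2,0,0,0,0,8.5,-1.3,-5.2,0,0,0,0,8.5],
)

```text
t: 24.75
tcp_pos: [503.6, -110.3, 163.7]
tool_rot: [[-0.711, 0.703, -0.01], [0.703, 0.711, 0.001], [0.008, -0.007, -1.0]]
ft_force: [1.9, -1.0, -0.5]
gripper_width: 85.2
```

move_arm(
  plan=[-1.3,-5.2,0,0,0,0,8.5,-1.3,-5.2,0,0,0,0,8.5,-1.3,-5.2,0,0,0,0,8.5,-1.3,-5,0,0,0,0,8.5,-1,-3,0,0,0,0,8.5],
)

```text
t: 25.38
tcp_pos: [434.3, -352.5, 155.2]
tool_rot: [[-0.71, 0.704, -0.019], [0.704, 0.71, 0.008], [0.02, -0.008, -1.0]]
ft_force: [-0.4, 0.4, 0.1]
gripper_width: 85.4
```

move_arm(
  plan=[0,0,0,0,0,0,8.5,0,0,0,0,0,0,8.5,0,0,0,0,0,0,8.5,0,0,0,0,0,0,8.5,0,0,0,0,0,0,8.5],
)

```text
t: 26.0
tcp_pos: [432.8, -349.8, 151.4]
tool_rot: [[-0.709, 0.704, -0.024], [0.704, 0.71, 0.014], [0.027, -0.007, -1.0]]
ft_force: [0.4, -0.5, -0.3]
gripper_width: 85.0
```

```bash
python3 - <<'E'
from h import *
im,c=grab('wrist','w13.png');need((434,-379,150),135)
h=cv2.cvtColor(im,cv2.COLOR_RGB2HSV)
for nm,m,z in (('amber',(h[...,0]<16)&(h[...,1]>110)&(h[...,2]>60),25),('dark',h[...,2]<45,77)):
  n,l,st,ce=cv2.connectedComponentsWithStats(m.astype(np.uint8))
  for i in range(1,n):
    if st[i,4]>200: print(nm,st[i].tolist(),ce[i].round(1),onz(c,*ce[i],z))
for p in ((434,-379,0),(434,-379,77)): print(proj(c,p))
E
```

```text
t 26.05 tcp [ 432.8 -349.8  151.4] d cm [ 0.12 -2.92 -0.14] rv [-0.79 -1.35 -0.21] w 85.2 F [ 1.  -0.2  0.1]
amber [200, 105, 32, 30, 384] [219.1 118.3] [ 371.8 -330. ]
amber [203, 185, 47, 53, 1224] [229.  205.3] [ 430.3 -378. ]
amber [79, 355, 18, 29, 213] [ 86.5 371.1] [ 451.9 -623.6]
dark [201, 110, 22, 21, 295] [211.7 120.1] [ 372.7 -329.6]
dark [206, 211, 34, 36, 953] [222.8 228.6] [ 431.7 -379.9]
dark [0, 236, 512, 148, 37376] [259.5 333. ] [ 514.3 -423.6]
dark [392, 346, 21, 38, 287] [403.4 369.2] [ 630.  -363.6]
[233.2 201.3]
[225.9 229.9]
```

move_arm(
  plan=[-0.2,-3,0,-0.8,-1.3,0,8.5,0,-0.1,-1,0,0,0,8.5,0,0,-2,0,0,0,8.5,0,0,-1,0,0,0,8.5,0,0,0,0,0,0,8.5],
)

```text
t: 26.68
tcp_pos: [431.6, -378.4, 110.1]
tool_rot: [[-0.712, 0.702, -0.001], [0.702, 0.712, 0.001], [0.001, 0.0, -1.0]]
ft_force: [-1.2, 0.3, 0.7]
gripper_width: 85.2
```

```bash
python3 - <<'E'
from h import *
need((431.3,-380.2,22),135)
E
```

```text
t 26.68 tcp [ 431.6 -378.4  110.1] d cm [-0.03 -0.18 -8.81] rv [-0.06 -0.04 -0.38] w 85.2 F [-1.2  0.3  0.7]
```

move_arm(
  plan=[0,-0.2,-2,0,0,0,8.5,0,0,-2,0,0,0,8.5,0,0,-2,0,0,0,8.5,0,0,-2,0,0,0,8,0,0,-0.6,0,0,0,7],
)

```text
t: 27.3
tcp_pos: [433.9, -380.6, 25.6]
tool_rot: [[-0.713, 0.701, 0.003], [0.701, 0.713, -0.002], [-0.004, 0.0, -1.0]]
ft_force: [-0.3, 0.1, 0.8]
gripper_width: 70.0
```

```bash
python3 - <<'E'
from h import *
need((431.3,-380.2,22),135)
E
```

```text
t 27.3 tcp [ 433.9 -380.6   25.6] d cm [-0.26  0.04 -0.36] rv [ 0.14  0.16 -0.49] w 70.0 F [-0.3  0.1  0.8]
```

move_arm(
  plan=[-0.25,0,-0.3,0.1,0.2,0,6,0,0,0,0,0,0,5,0,0,0,0,0,0,4,0,0,0,0,0,0,3,0,0,0,0,0,0,3],
)

```text
t: 27.92
tcp_pos: [432.6, -381.8, 25.2]
tool_rot: [[-0.713, 0.701, 0.002], [0.701, 0.713, -0.003], [-0.004, -0.001, -1.0]]
ft_force: [-0.1, 0.8, -0.3]
gripper_width: 37.1
```

move_arm(
  plan=[0,0,0,0,0,0,3,0,0,0.5,0,0,0,3,0,0,2,0,0,0,3,0,0,3,0,0,0,3,0,0,3,0,0,0,3],
)

```text
t: 28.55
tcp_pos: [430.7, -379.5, 110.1]
tool_rot: [[-0.713, 0.701, -0.003], [0.701, 0.713, 0.002], [0.003, -0.001, -1.0]]
ft_force: [0.7, 0.2, -0.2]
gripper_width: 36.7
```

```bash
python3 - <<'E'
from h import *
need((579.5,79,120),93.7)
E
```

```text
t 28.55 tcp [ 430.7 -379.5  110.1] d cm [14.88 45.85  0.99] rv [ -0.16  -0.11 -41.8 ] w 36.7 F [ 0.7  0.2 -0.2]
```

move_arm(
  plan=[1.5,4.6,0.3,0,0,-4,3,1.5,4.6,0.3,0,0,-4,3,1.5,4.6,0.2,0,0,-4,3,1.5,4.6,0,0,0,-4,3,1.5,4.6,0,0,0,-4,3],
)

```text
t: 29.18
tcp_pos: [508.9, -149.1, 123.9]
tool_rot: [[-0.413, 0.911, 0.005], [0.911, 0.413, -0.006], [-0.007, 0.002, -1.0]]
ft_force: [0.9, -0.5, -0.3]
gripper_width: 36.8
```

move_arm(
  plan=[1.5,4.6,0,0,0,-4,3,1.5,4.6,0,0,0,-4,3,1.5,4.6,0,0,0,-4,3,1.2,4,0,0,0,-4,3,0.8,2,0,0,0,-2,3],
)

```text
t: 29.8
tcp_pos: [576.0, 57.7, 126.1]
tool_rot: [[-0.103, 0.995, 0.005], [0.995, 0.103, -0.008], [-0.008, 0.005, -1.0]]
ft_force: [-0.5, 0.0, -0.2]
gripper_width: 36.5
```

```bash
python3 - <<'E'
from h import *
need((579.5,79,110),93.7)
E
```

```text
t 29.8 tcp [576.   57.7 126.1] d cm [ 0.35  2.13 -1.61] rv [ 0.46  0.3  -2.22] w 36.5 F [-0.5  0.  -0.2]
```

move_arm(
  plan=[0.3,1.5,0,0.4,0.3,-2,3,0.1,0.6,0,0,0,0,3,0,0,-2,0,0,0,3,0,0,-1.5,0,0,0,3,0,0,0,0,0,0,3],
)

```text
t: 30.42
tcp_pos: [580.4, 80.8, 91.2]
tool_rot: [[-0.072, 0.997, 0.001], [0.997, 0.072, -0.002], [-0.002, 0.001, -1.0]]
ft_force: [0.6, -0.7, 0.1]
gripper_width: 37.0
```

```bash
python3 - <<'E'
from h import *
need((579.5,79,29.5),93.7)
E
```

```text
t 30.43 tcp [580.4  80.8  91.2] d cm [-0.09 -0.18 -6.17] rv [ 0.09  0.07 -0.43] w 37.0 F [ 0.6 -0.7  0.1]
```

move_arm(
  plan=[-0.1,-0.2,-2,0,0,0,3,0,0,-1.5,0,0,0,3,0,0,-1,0,0,0,3,0,0,-0.5,0,0,0,3,0,0,0,0,0,0,3],
)

```text
t: 31.05
tcp_pos: [580.9, 77.6, 41.5]
tool_rot: [[-0.071, 0.997, 0.004], [0.997, 0.071, -0.002], [-0.002, 0.004, -1.0]]
ft_force: [0.8, -0.8, -0.4]
gripper_width: 36.7
```

```bash
python3 - <<'E'
from h import *
need((579.5,79,29.5),93.7)
E
```

```text
t 31.05 tcp [580.9  77.6  41.5] d cm [-0.14  0.14 -1.2 ] rv [ 0.1   0.25 -0.35] w 36.7 F [ 0.8 -0.8 -0.4]
```

move_arm(
  plan=[-0.1,0.1,-0.6,0.1,0.2,0,3,0,0,-0.4,0,0,0,3,0,0,-0.2,0,0,0,3,0,0,0,0,0,0,3,0,0,0,0,0,0,3],
)

```text
t: 31.68
tcp_pos: [580.7, 78.9, 29.8]
tool_rot: [[-0.071, 0.997, 0.003], [0.997, 0.071, 0.0], [-0.0, 0.003, -1.0]]
ft_force: [-0.2, 0.2, 0.1]
gripper_width: 36.9
```

```bash
python3 - <<'E'
from h import *
need((579.5,79,29),93.7)
E
```

```text
t 31.68 tcp [580.7  78.9  29.8] d cm [-0.12  0.01 -0.08] rv [-0.01  0.15 -0.37] w 36.9 F [-0.2  0.2  0.1]
```

move_arm(
  plan=[0,0,-0.1,0,0,0,3,0,0,-0.05,0,0,0,3.8,0,0,0,0,0,0,5,0,0,0,0,0,0,6.5,0,0,0.5,0,0,0,7],
)

```text
t: 32.3
tcp_pos: [580.9, 78.8, 33.7]
tool_rot: [[-0.071, 0.997, 0.003], [0.997, 0.071, 0.0], [-0.0, 0.003, -1.0]]
ft_force: [0.3, 0.5, 0.1]
gripper_width: 69.9
```

move_arm(
  plan=[0,0,2,0,0,0,7,0,0,4,0,0,0,7,0,0,4,0,0,0,7,0,0,3,0,0,0,7,0,0,0,0,0,0,7],
)

```text
t: 32.92
tcp_pos: [580.4, 78.8, 169.1]
tool_rot: [[-0.071, 0.997, 0.004], [0.997, 0.071, 0.0], [-0.0, 0.004, -1.0]]
ft_force: [0.8, -0.3, -0.9]
gripper_width: 70.2
```

```bash
python3 - <<'E'
from h import *
im,c=grab('wrist','w14.png');need((430,-240,150),100)
h=cv2.cvtColor(im,cv2.COLOR_RGB2HSV)
for nm,m,z in (('amber',(h[...,0]<16)&(h[...,1]>110)&(h[...,2]>60),25),('dark',h[...,2]<45,81)):
  n,l,st,ce=cv2.connectedComponentsWithStats(m.astype(np.uint8))
  for i in range(1,n):
    if st[i,4]>200: print(nm,st[i].tolist(),ce[i].round(1),onz(c,*ce[i],z),onz(c,*ce[i],99))
E
```

```text
t 32.98 tcp [579.5  78.8 167.6] d cm [-14.95 -31.88  -1.76] rv [-0.01  0.09  5.93] w 70.0 F [ 0.4 -0.5 -0.6]
amber [219, 55, 68, 73, 1454] [251.4  88.4] [573.6 157.6] [574.1 154.3]
amber [232, 156, 41, 46, 856] [251.8 173.3] [579.3  82.8] [578.3  98.8]
dark [228, 64, 52, 54, 2134] [253.4  90.2] [575.5 154. ] [575.4 153.3]
dark [239, 176, 31, 35, 847] [253.8 193. ] [581.1  80. ] [580.6  85. ]
dark [0, 231, 512, 153, 24428] [252.1 333.2] [588.7 -46.3] [587.6 -31.4]
dark [225, 347, 35, 37, 336] [241.9 368.6] [582.2 -86.4] [581.7 -68.4]
```

move_arm(
  plan=[-2,-4.2,0,0,0,1,8.5,-2,-4.2,0,0,0,1,8.5,-2,-4.2,0,0,0,1,8.5,-2,-4.2,0,0,0,1,8.5,-2,-4.2,0,0,0,1,8.5],
)

```text
t: 33.6
tcp_pos: [473.6, -132.6, 160.0]
tool_rot: [[-0.168, 0.986, -0.008], [0.986, 0.168, 0.003], [0.004, -0.007, -1.0]]
ft_force: [0.1, -0.1, 0.2]
gripper_width: 84.8
```

move_arm(
  plan=[-2,-4.2,0,0,0,1,8.5,-2,-4.2,0,0,0,0,8.5,-0.5,-1.5,0,0,0,0,8.5,0,0,0,0,0,0,8.5,0,0,0,0,0,0,8.5],
)

```text
t: 34.22
tcp_pos: [422.8, -233.5, 153.8]
tool_rot: [[-0.181, 0.983, -0.016], [0.983, 0.181, 0.009], [0.012, -0.014, -1.0]]
ft_force: [-0.1, 0.8, -0.3]
gripper_width: 85.2
```

```bash
python3 - <<'E'
from h import *
im,c=grab('wrist','w15.png');need((410,-246,150),100);print(proj(c,(410,-246,0)),proj(c,(410,-246,68)))
cv2.imwrite('pics/w15c.png',cv2.resize(cv2.cvtColor(im,cv2.COLOR_RGB2BGR)[60:260,120:390],None,fx=2.9,fy=2.9,interpolation=cv2.INTER_CUBIC))
E
```

```text
t 34.27 tcp [ 422.9 -233.4  153.9] d cm [-1.29 -1.26 -0.39] rv [-0.53 -0.88 -0.47] w 84.7 F [-0.1 -0.1  0.1]
[239.9 187.2] [234.9 209.1]
```

View pics/w15c.png

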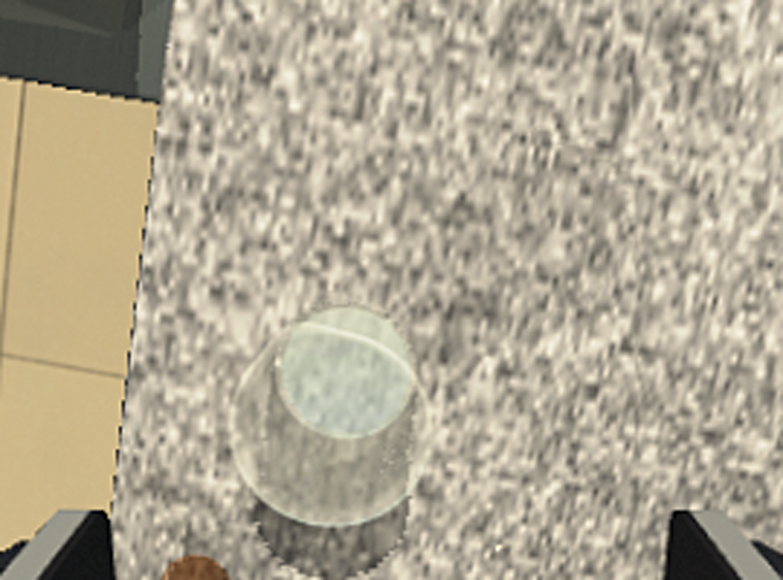

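The beaker base is centred at crop (346,372) and its rim at about (330,424).

```bash
python3 - <<'E'
from h import *
c=bot.calibration('wrist')
A=lambda x,y:((x+.5)/2.9-.5+120,(y+.5)/2.9-.5+60)
print(onz(c,*A(346,372),3),onz(c,*A(330,424),68),onz(c,*A(233,424),68),onz(c,*A(424,424),68)); need((409,-253,150),100)
E
```

```text
[ 409.4 -246. ] [ 408.6 -243.6] [ 383.8 -248.4] [ 432.5 -239. ]
t 34.27 tcp [ 422.9 -233.4  153.9] d cm [-1.39 -1.96 -0.39] rv [-0.53 -0.88 -0.47] w 84.7 F [-0.1 -0.1  0.1]
```

move_arm(
  plan=[-1.4,-1.2,0,-0.5,-0.9,0,8.5,0,0,-2,0,0,0,8.5,0,0,-2,0,0,0,8.5,0,0,-1,0,0,0,8.5,0,0,0,0,0,0,8.5],
)

```text
t: 34.9
tcp_pos: [411.8, -240.5, 103.1]
tool_rot: [[-0.192, 0.981, 0.002], [0.981, 0.192, 0.0], [-0.0, 0.002, -1.0]]
ft_force: [0.5, 0.7, -1.1]
gripper_width: 84.9
```

```bash
python3 - <<'E'
from h import *
need((408.2,-245.5,20),100)
E
```

```text
t 34.9 tcp [ 411.8 -240.5  103.1] d cm [-0.36 -0.5  -8.31] rv [-0.02  0.13 -1.07] w 84.9 F [ 0.5  0.7 -1.1]
```

move_arm(
  plan=[-0.4,-0.5,-1,0,0,-1,8.5,0,0,-2,0,0,0,8.5,0,0,-2,0,0,0,8.5,0,0,-2,0,0,0,8.5,0,0,-0.5,0,0,0,8.5],
)

```text
t: 35.52
tcp_pos: [409.4, -247.8, 27.6]
tool_rot: [[-0.172, 0.985, 0.007], [0.985, 0.172, -0.004], [-0.005, 0.006, -1.0]]
ft_force: [-0.3, -0.2, -0.5]
gripper_width: 85.1
```

```bash
python3 - <<'E'
from h import *
need((408.2,-245.5,20),100)
E
```

```text
t 35.52 tcp [ 409.4 -247.8   27.6] d cm [-0.12  0.23 -0.76] rv [0.23 0.37 0.07] w 85.1 F [-0.3 -0.2 -0.5]
```

move_arm(
  plan=[-0.1,0.2,-0.7,0.2,0.4,0,7.5,0,0,0,0,0,0,6.5,0,0,0,0,0,0,5.5,0,0,0,0,0,0,4.3,0,0,0,0,0,0,4.3],
  squeeze=22,
)

```text
t: 36.15
tcp_pos: [409.5, -246.9, 22.1]
tool_rot: [[-0.172, 0.985, 0.001], [0.985, 0.172, -0.002], [-0.003, 0.001, -1.0]]
ft_force: [0.8, -0.8, -0.5]
gripper_width: 48.6
```

move_arm(
  plan=[0,0,0,0,0,0,4.3,0,0,0,0,0,0,4.3,0,0,0.5,0,0,0,4.3,0,0,1,0,0,0,4.3,0,0,0,0,0,0,4.3],
)

```text
t: 36.78
tcp_pos: [409.7, -247.1, 38.5]
tool_rot: [[-0.172, 0.985, 0.002], [0.985, 0.172, -0.003], [-0.003, 0.001, -1.0]]
ft_force: [0.3, -0.1, -1.2]
gripper_width: 48.6
```

```bash
python3 - <<'E'
from h import *
im,c=grab('wrist','w16.png');need((408.2,-245.5,20),100)
E
```

```text
t 36.83 tcp [ 409.5 -246.9   38.1] d cm [-0.13  0.14 -1.81] rv [0.14 0.09 0.1 ] w 48.6 F [ 0.4 -0.8 -0.4]
```

move_arm(
  plan=[0,0,2.5,0,0,0,4.3,0,0,3.5,0,0,0,4.3,1,1.5,1,0,0,0,4.3,2.5,3.5,0,0,0,-1,4.3,2.8,4,0,0,0,-1,4.3],
)

```text
t: 37.45
tcp_pos: [472.5, -156.9, 110.3]
tool_rot: [[-0.129, 0.992, 0.002], [0.992, 0.129, -0.003], [-0.003, 0.002, -1.0]]
ft_force: [-0.0, -1.3, -1.4]
gripper_width: 48.2
```

move_arm(
  plan=[2.8,4,0,0,0,-1,4.3,2.8,4,0,0,0,-1,4.3,2,3,0,0,0,-1,4.3,1,1.5,0,0,0,-1,4.3,0,0,0,0,0,0,4.3],
)

```text
t: 38.08
tcp_pos: [562.1, -24.8, 109.8]
tool_rot: [[-0.062, 0.998, 0.002], [0.998, 0.062, -0.003], [-0.003, 0.002, -1.0]]
ft_force: [-0.0, -0.3, -0.4]
gripper_width: 48.5
```

```bash
python3 - <<'E'
from h import *
need((584.2,6.3,110),93.7)
E
```

```text
t 38.08 tcp [562.1 -24.8 109.8] d cm [2.21 3.11 0.02] rv [0.18 0.14 0.15] w 48.5 F [-0.  -0.3 -0.4]
```

move_arm(
  plan=[1.2,1.7,0,0,0,0,4.3,0.7,1,0,0,0,0,4.3,0.2,0.3,-1,0,0,0,4.3,0,0,-1.5,0,0,0,4.3,0,0,0,0,0,0,4.3],
)

```text
t: 38.7
tcp_pos: [582.6, 5.1, 82.0]
tool_rot: [[-0.06, 0.998, -0.0], [0.998, 0.06, -0.003], [-0.003, -0.0, -1.0]]
ft_force: [-0.5, -0.2, 0.0]
gripper_width: 48.8
```

```bash
python3 - <<'E'
from h import *
need((584.2,6.3,26),93.7)
E
```

```text
t 38.7 tcp [582.6   5.1  82. ] d cm [ 0.16  0.12 -5.6 ] rv [ 0.2  -0.01  0.25] w 48.8 F [-0.5 -0.2  0. ]
```

move_arm(
  plan=[0.1,0.1,-1.5,0.2,0,0.2,4.3,0,0,-1.5,0,0,0,4.3,0,0,-0.8,0,0,0,4.3,0,0,-0.5,0,0,0,4.3,0,0,0,0,0,0,4.3],
)

```text
t: 39.33
tcp_pos: [582.6, 5.3, 35.2]
tool_rot: [[-0.063, 0.998, -0.002], [0.998, 0.063, 0.0], [0.0, -0.002, -1.0]]
ft_force: [0.4, 0.6, 0.2]
gripper_width: 48.3
```

```bash
python3 - <<'E'
from h import *
need((584.2,6.3,26),93.7)
E
```

```text
t 39.33 tcp [582.6   5.3  35.2] d cm [ 0.16  0.1  -0.92] rv [-0.02 -0.11  0.12] w 48.3 F [0.4 0.6 0.2]
```

move_arm(
  plan=[0.1,0.1,-0.4,0,0,0,4.3,0,0,-0.3,0,0,0,4.3,0,0,-0.15,0,0,0,4.3,0,0,0,0,0,0,4.3,0,0,0,0,0,0,4.3],
)

```text
t: 39.95
tcp_pos: [584.8, 6.4, 27.4]
tool_rot: [[-0.063, 0.998, 0.001], [0.998, 0.063, 0.0], [-0.0, 0.001, -1.0]]
ft_force: [0.2, 0.5, -0.8]
gripper_width: 48.3
```

```bash
python3 - <<'E'
from h import *
need((584.2,6.3,25.5),93.7)
E
```

```text
t 39.95 tcp [584.8   6.4  27.4] d cm [-0.06 -0.01 -0.19] rv [-0.    0.03  0.1 ] w 48.3 F [ 0.2  0.5 -0.8]
```

move_arm(
  plan=[0,0,-0.2,0,0,0,4.3,0,0,-0.05,0,0,0,4.3,0,0,0,0,0,0,5.5,0,0,0,0,0,0,7,0,0,0,0,0,0,8],
)

```text
t: 40.58
tcp_pos: [585.2, 6.3, 25.4]
tool_rot: [[-0.063, 0.998, 0.002], [0.998, 0.063, -0.0], [-0.0, 0.002, -1.0]]
ft_force: [0.5, -0.0, 0.5]
gripper_width: 80.1
```

move_arm(
  plan=[0,0,1,0,0,0,8.2,0,0,3,0,0,0,8.2,0,0,4,0,0,0,8.2,0,0,4,0,0,0,8.2,0,0,2,0,0,0,8.2],
)

```text
t: 41.2
tcp_pos: [583.1, 6.5, 169.8]
tool_rot: [[-0.063, 0.998, -0.002], [0.998, 0.063, 0.0], [0.0, -0.002, -1.0]]
ft_force: [0.5, 1.1, 0.6]
gripper_width: 82.5
```

move_arm(
  plan=[0,-4,2,0,0,0,8.2,-1,-4,0,0,0,0,8.2,-1,-4,0,0,0,0,8.2,0,-2,0,0,0,0,8.2,0,0,0,0,0,0,8.2],
)

```text
t: 41.82
tcp_pos: [564.9, -136.7, 197.4]
tool_rot: [[-0.065, 0.998, 0.008], [0.998, 0.065, -0.002], [-0.002, 0.008, -1.0]]
ft_force: [-0.3, 0.4, 0.3]
gripper_width: 82.4
```

```bash
python3 - <<'E'
from h import *
need((584.2,6.3,25.5),93.7)
im,c=grab('wrist','w17.png'); t,_=grab('top','top2.png'); sc,_=grab('scene','scene2.png')
w=cv2.cvtColor(im,cv2.COLOR_RGB2BGR); tt=cv2.cvtColor(t,cv2.COLOR_RGB2BGR); ss=cv2.cvtColor(sc,cv2.COLOR_RGB2BGR)
top=cv2.resize(tt[140:245,110:410],(800,280),interpolation=cv2.INTER_CUBIC)
bot_=np.hstack([cv2.resize(w,(400,300)),cv2.resize(ss[150:300,120:320],(400,300),interpolation=cv2.INTER_CUBIC)])
cv2.imwrite('pics/final.png',np.vstack([top,bot_]))
E
```

```text
t 41.83 tcp [ 564.9 -136.7  197.4] d cm [  1.93  14.3  -17.19] rv [ 0.11  0.47 -0.04] w 82.4 F [-0.3  0.4  0.3]
```

View pics/final.png

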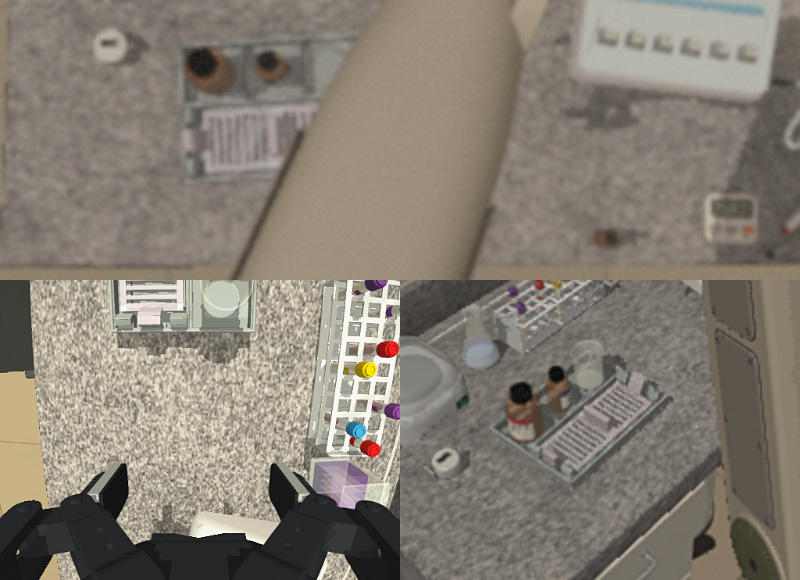

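The final view shows the large bottle in the left cell, the small bottle in the middle, and the beaker upright in the right cell (base disc around (220,297) in the wrist part). The plate is under both clips, and the dropper bottle, timer and tally counter look unmoved. I hand the job in.

```bash
python3 -c "
from workcell import bot
print(bot.sign_off(), bot.sense()['t'])"
```

```text
the job is handed in; nothing more can be done
the job is handed in; nothing more can be done
```

The staining tray is set up as asked, and I handed it in at about 42 s of the 120 s allowed.

**Drip plate:** I laid it in the front bay first, while the cells were empty, and pressed it until it bottomed on its ledges. The wrist force read 16 N there. A close-up taken before any vessel was moved showed both clip hooks over the plate's ends and the plate square in the bay. I pressed only on the centre rib and judged level from that picture and the force, not from a height reading at each end. I never saw the clip resistance or the snap in the forces, which I read only between moves.

**Vessels:** The large amber bottle went into the left cell, the small round-shouldered bottle into the middle and the beaker into the right.
- **Bottles:** Checked by camera after release, both stood upright within about 2 mm of the cell centres I had worked out.
- **Beaker:** I checked this only in the last wrist and scene pictures, where it stands upright in its cell. The arm hid that cell in the last top picture.

**Bystanders:** The dropper bottle, timer and tally counter look unmoved in the last top picture, by eye. Nothing was knocked over, and the arm ended clear of everything.

**Disagreements:** The camera views differed by up to about 6 mm in y on the plate and 2–5 mm on the tray. I went by the close wrist views, corrected by where the gripped rib sat. Early on, the last joint reached its limit and the arm briefly stopped short and tilted, so I turned the tool half round and carried on.

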